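# Move the charged battery pack from the charger into the work light

### The arm

A 6-joint arm with a two-finger parallel gripper is mounted at the origin on the work surface. World frame = base frame: x ahead of the robot, y to its left, z up, the work surface at z = 0. Lengths are in m, angles in rad, forces in N, time in s.
With the tool pointing down it reaches from about 0.275 to 0.75 m from the base axis. Payload 10.2 kg.
Tool frame: the origin (TCP) lies midway between the tips of the shut fingers; the grasp point (between the pads) lies 19 mm behind it; z points along the fingers, y is the line along which they close (so a half turn about z gives the same grasp; the last joint's range is limited). The gripper opens to 88 mm and grips with 3 to 60 N. Pads are 18 mm wide; open, the fingers measure 123 mm over their backs; the gripper's body (75 mm by 187 mm) begins 45 mm behind the grasp point.
Start: joints at [-1.456, 0.313, 1.498, -0, 1.331, -0.223], TCP at [0.174, -0.495, 0.239] pointing down, gripper open.
Joint ranges: [-2.94, 2.94], [-0.97, 2.17], [0.19, 2.56], [-1.23, 4.37], [0.02, 3.11], [-2.88, 2.88]. Speed limits (rad/s): [2.39, 2.39, 3.01, 3.14, 3.14, 3.14].

### API

Orientations are given as a unit quaternion [x, y, z, w].
In Python, from plant import r, viewer gives the robot as it stands.
- The arm moves only by the tool jog_arm, never from a script. Its argument "moves" is a list of rows, each a list of 7 numbers: the opening, from 0 (shut) to 1 (fully open), then the shift along the tool's x, y, z in m, then the turn, a rotation vector about the tool's x, y, z in rad. A call has 1 to 12 rows; each row shifts and turns the commanded pose from where the row before left it, along the tool's axes as they then stand; what a row does not reach is not made up. A row lasts 1/8 s, in which the tool goes at most 62.5 mm and 10.7 degrees, less where a joint would pass 70% of its speed; a pose out of reach is approached as far as the arm can. A call is refused whole if a number of a shift passes 0.0625 or a number of a turn 0.188, either way. A call with a gripper value outside its range is refused whole. The fingers move at their own pace and stop on an object; the grip force is fixed at half the most. Time passes only in rows, so rows that do not move let the fingers close. It gives the time, the measured TCP pose, the force, the opening and the grip force at its end, in the units of the state.
- r.sense(): the state, without advancing time (a new reading comes with each control period).
- viewer.grab_frame(name): name is "scene" or "top" or "wrist"; returns the picture (400x640x3 uint8, red, green, blue); there is no depth.
- viewer.camera_params(name): a dict with "mtx" (3x3 intrinsics, pixels), "rvec" (rotation vector, rad) and "tvec" (3), from world to camera coordinates, as OpenCV has them; the wrist camera has in their place "hand_eye" (4x4, takes a point from camera to tool coordinates, whose origin is the TCP and whose axes are the flange's). Camera axes: x right, y down, z forward; pixel columns grow to the right and rows downward; lengths in m; the calibration is good to about 2 mm. The wrist camera is an equidistant fisheye: a pixel r from the principal point sees the ray r / f radians off the axis. A picture is of the moment at which its call begins: read the wrist's pose just before it. camera_params takes no time and is no camera call.
- r.sign_off(): hands the job in; it is judged then, once.
The state is a dict: "clock": time; "joints": joint angles; "qvel": joint speeds; "joint_torque": joint torques, N m; "position": TCP position; "eef_rot": TCP orientation; "wrist_force": force on the tool from outside, world axes, zero at the start; "ft_torque": the same for the moment, N m; "opening": finger opening in m; "grip_force": force on a finger pad.
Only numpy, scipy, OpenCV 4.12 (cv2) and the standard library are available. Lean on these libraries where they do the work, as an engineer would, in place of code of your own. Each camera call takes 0.05 s, during which the arm holds its last target. There are 200 camera calls.

### The job

Take the charged battery pack out of the charger: its latch holds it until the sprung tab on its side is squeezed in, so keep the tab pressed while you lift, and do not yank a pack that is still latched. Then put the pack into the empty bay of the work light, turned towards the lamp head as it was turned towards the flat part of the charger (tab on the same side), and push it down gently until its latch snaps in and it stays down by itself. Squeeze and push no harder than these plastic parts need, and leave the other things on the bench where they are.

Things in the scene. Friction and masses are not known exactly. Their poses are not given: they have to be found in the camera images.
- pack_center (a point): Centre of the black battery pack, half-way up: an upright block 50 mm along its x, 64 mm along y, 108 mm tall (z), about 0.36 kg. It starts latched in the charger, its upper half out of the bay. Its +x side has the sprung tab; the -x side (25 mm from here) is plain. Pinch tab and plain side together from above: 59 mm apart, 52 mm with the tab in.
- tab_face (a point): Centre of the outer face of the tab's grey ribbed button, 34 mm wide (y), 26 mm tall, axes as the pack's; released, it is 34 mm in x and 34 mm in z from the pack's centre (9 mm proud). The tab also carries a tooth 30 to 35 mm below the pack's centre, 6 mm proud when released, sloped below and square on top, which hooks under a latch bar in the bay.
- tab (a joint): How far the tab is pressed into the pack, m: 0 = sprung out (also when latched), 0.007 = fully in. Its spring gives 5 N at 0 and 12 N fully in. From 0.006 on the tooth is sure to clear the latch bar. A grip of 15 to 20 N presses it fully in and carries the pack; more than 40 N on the button cracks it.
- charger_bay (a point): Centre of the rim of the charger's bay, 75 mm above the bench, z up, +x towards the latch bar. The charger is a fixed low grey box; its flat slotted part (40 mm high) is at the bay's +y, the bay at the other end. Bay 53 by 67 mm inside (x, y), seat 56 mm below the rim. Pulling a latched pack with over 20 N damages it (60 N of contact in all).
- lamp_bay (a point): Centre of the rim of the work light's bay, 75 mm above the bench, z up, +x towards the latch bar (the pack's tab goes on this side, its x along this x). Bay 53 by 67 mm inside (x, y), with a lead-in slope 5 mm wide all round the rim. The fixed black base carries a dark grey lamp head with white panes, 90 mm high, which starts 70 mm from here towards +y.
- lamp: The work light; origin on the bench under its bay's centre, axes as the bay's. Its seat and latch bar are set together to any height up to 8 mm above or below 56 mm under the rim; this is not measured: feel for it. Sprung contacts (5.6 to 8 N) lift an unlatched pack up to 6 mm. Pushed down on its top with 20 to 25 N to the hard stop, the pack latches. Over 45 N of contact in all breaks it.
- charger: The charger; origin on the bench under its bay's centre, axes as the bay's.
- pack: The battery pack; origin at the centre of its underside, 54 mm below its centre.
Mind the look-alikes: they are no part of the job. What is shaped like the pack but turquoise is not meant. Leave any purple look-alike of the charger alone.

How it is judged:
On the way:
1. the pack is out of the charger, upright and clear of it (z of pack_center in the frame of charger_bay above 0.05 m and contact force between pack and charger below 0.05 N and angle between pack_center's own z axis and vertical below 0.3 rad), for 0.2 s.
At the end, for the whole second after the job is handed in: The pack stands upright (within 0.08 rad) and at rest in the work light's bay, tab towards the latch bar, its centre within 4 mm of the bay's axis in x and y and no more than 11 mm above or 13 mm below the rim, with the tab sprung out (less than 1.5 mm in), that is, latched (x of pack_center in the frame of lamp_bay between -0.004 and 0.004 m and y of pack_center in the frame of lamp_bay between -0.004 and 0.004 m and z of pack_center in the frame of lamp_bay between -0.013 and 0.011 m and value of joint tab below 0.0015 m and angle between pack_center's own z axis and vertical below 0.08 rad and angle between the x axis of pack_center and the x axis of lamp_bay, either way round below 0.1 rad and linear speed of pack below 0.01 m/s); the robot touches nothing.
It fails at once if the fingers squeeze the tab with more than 40 N (contact force between the fingers and tab_c0 above 40 N).
It fails at once if the pack is forced against the charger with more than 60 N of contact in all (yanked while latched) (contact force between pack and charger above 60 N).
It fails at once if the pack is forced against the work light with more than 45 N of contact in all (contact force between pack and lamp above 45 N).
It fails at once if another thing on the bench is moved more than 30 mm (distance of any of offcut, screwdriver, glue, tin, hammer, tape, square from where it was at the start of the episode above 0.03 m).
It also fails if it takes over 54 s, if anything falls off the work surface, if the arm or the gripper's body presses on something with over 40 N, if the wrist force passes 120 N, or if a joint passes its speed limit or range.

## Working session

There is one attempt and no reset: what is moved stays moved. The work goes in short steps, Python scripts to look and compute and a tool call to move; the robot and the scene stay as the last step left them, time stands still between calls to the robot, and variables do not carry over. Pictures are saved under pics/ and viewed, at most 10 in all, crops included, and the job is handed in when it is done.

Besides the shell and the picture viewer there is one more tool, called after "Call:" by a JSON object that holds its "api" and its "payload", one argument or row to a line. jog_arm: Moves the arm, as the interface text tells. Its arguments: {"type":"object","properties":{"moves":{"type":"array"}},"required":["moves"]}

```bash
mkdir -p pics
python3 - <<'E'
from plant import r, viewer
import cv2
for n in ("scene","top"):
    cv2.imwrite(f"pics/{n}0.png",cv2.cvtColor(viewer.grab_frame(n),cv2.COLOR_RGB2BGR))
    print(n,viewer.camera_params(n))
print(viewer.camera_params("wrist"));print(r.sense())
E
```

```text
scene {'mtx': array([[413.68484048,   0.        , 322.6084593 ],
       [  0.        , 413.68484048, 206.89940493],
       [  0.        ,   0.        ,   1.        ]]), 'rvec': array([ 0.72815525,  2.74184238, -0.92594397]), 'tvec': array([ 0.42952581, -0.09199072,  1.02756396])}
top {'mtx': array([[452.00298824,   0.        , 315.70830032],
       [  0.        , 452.00298824, 199.10222325],
       [  0.        ,   0.        ,   1.        ]]), 'rvec': array([ 2.14464735, -2.17836342,  0.15100563]), 'tvec': array([-0.02807702,  0.46265473,  0.98414541])}
{'mtx': array([[309.70691629,   0.        , 323.73175647],
       [  0.        , 309.70691629, 203.29817349],
       [  0.        ,   0.        ,   1.        ]]), 'hand_eye': array([[-5.23793635e-04, -9.60657482e-01, -2.77735357e-01,
         7.11496102e-02],
       [ 9.99999415e-01, -7.65966602e-04,  7.63454177e-04,
        -7.11773311e-05],
       [-9.46153974e-04, -2.77734795e-01,  9.60657321e-01,
        -1.46705298e-01],
       [ 0.00000000e+00,  0.00000000e+00,  0.00000000e+00,
         1.00000000e+00]])}
{'clock': 0.1, 'joints': array([-1.45644967e+00,  3.13360644e-01,  1.49830126e+00, -2.42101020e-05,
        1.33094863e+00, -2.23428510e-01]), 'qvel': array([-0.00097849, -0.00166641, -0.00262749,  0.00049368,  0.00088648,
       -0.00117677]), 'joint_torque': array([ 2.03222298e-03, -4.02813184e+01, -2.52644080e+01,  6.95130858e-02,
        3.42495879e-02, -4.95725726e-05]), 'position': array([ 0.17392573, -0.49515264,  0.23825791]), 'eef_rot': array([ 9.85771746e-01,  1.68088682e-01,  1.60045309e-05, -5.08820792e-04]), 'wrist_force': array([ 0.80363943,  0.60455152, -0.02991245]), 'ft_torque': array([ 0.00054132, -0.01378003,  0.02124039]), 'grip_force': 0.0, 'opening': 0.08795046800970076}
```

View pics/top0.png

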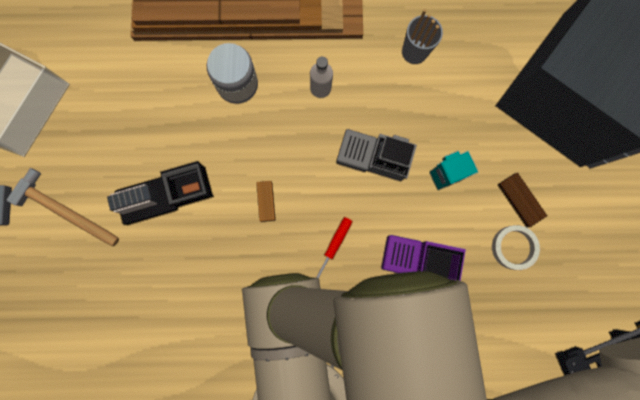

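View pics/scene0.png

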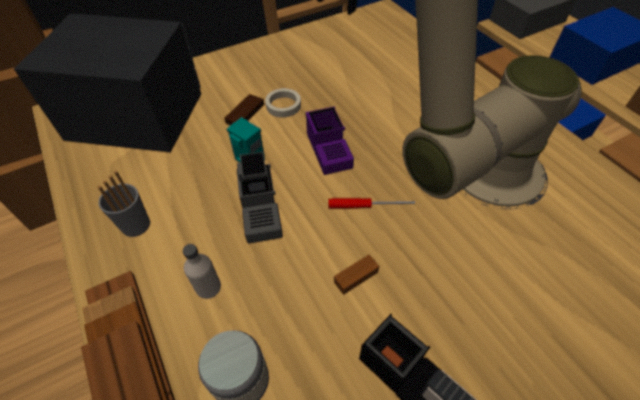

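Top view: the grey charger is at about (376,155) with the black pack in it at (396,152). The look-alikes are the turquoise pack at (453,170) and the purple charger at (424,258). The work light has its bay at (187,184) and its head at (130,200). I choose the black pack in the grey charger and check it in a crop.

```bash
cat > h.py <<'E'
import numpy as np, cv2
from scipy.spatial.transform import Rotation as R
from plant import r, viewer
def cast(name,uv,z):
    p=viewer.camera_params(name); M=cv2.Rodrigues(p["rvec"])[0]; c=-M.T@p["tvec"]
    d=np.c_[(np.array(uv,float)-p["mtx"][:2,2])/p["mtx"][0,0],np.ones(len(uv))]@M
    return c+d*((z-c[2])/d[:,2])[:,None]
E
python3 - <<'E'
import cv2,numpy as np
t=cv2.imread("pics/top0.png")
a=cv2.resize(t[120:190,330:430],None,fx=7,fy=7,interpolation=cv2.INTER_CUBIC)[:, :700]
b=cv2.resize(t[155:230,100:220],None,fx=6,fy=6,interpolation=cv2.INTER_CUBIC)
cv2.imwrite("pics/cropA.png",cv2.convertScaleAbs(a,alpha=2.2));cv2.imwrite("pics/cropB.png",cv2.convertScaleAbs(b,alpha=2.2))
E
```

```text
(no output)
```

View pics/cropA.png

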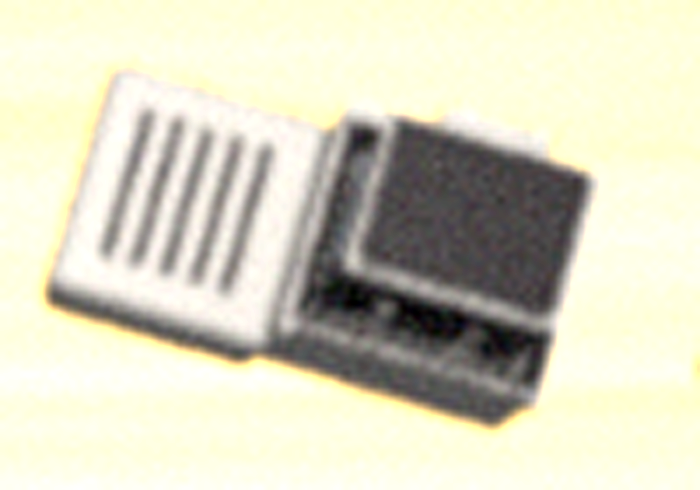

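View pics/cropB.png

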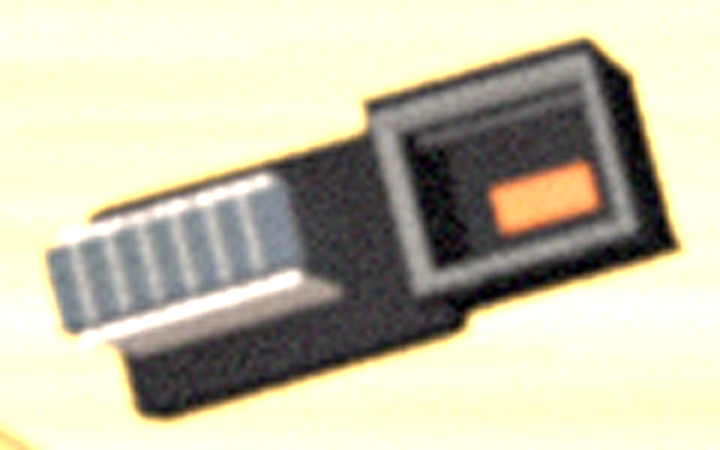

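Crop A: the black pack top has corners near (392,118), (592,178), (550,322) and (352,268). The grey tab button is at the upper edge (500,128), with the flat slotted part to the left. Crop B: the lamp bay rim has its lead-in band corners near (372,125), (588,50), (638,230) and (415,297), with the head to the left.

Run:
```python
from h import *
t=np.array
A=(t([(392,118),(592,178),(550,322),(352,268)])+.5)/7-.5+[330,120]
B=(t([(372,125),(588,50),(638,230),(415,297)])+.5)/6-.5+[100,155]
Bi=(t([(403,137),(585,85),(615,225),(435,270)])+.5)/6-.5+[100,155]
for n,q,z in(("pack",A,.127),("rim",B,.075),("rimin",Bi,.07)):
    P=cast("top",q,z)[:,:2]; e=np.roll(P,-1,0)-P
    y=(P[0]-P[1])+(P[3]-P[2]); x=(P[0]-P[3])+(P[1]-P[2])
    print(n,P.mean(0),np.linalg.norm(e,axis=1),"yaw x",np.arctan2(x[1],x[0]),"from y",np.arctan2(-y[0],y[1]))
s=r.sense();print(R.from_quat(s["eef_rot"]).as_matrix())
```

```text
pack [ 0.54665097 -0.20270885] [0.0613654  0.04527863 0.05996063 0.04692199] yaw x -0.30411126376100733 from y -0.2999011612032993
rim [0.49372813 0.24821183] [0.08099513 0.06829493 0.08187354 0.06447821] yaw x 0.27246408930462634 from y 0.3066494872812465
rimin [0.49309913 0.24736953] [0.0674047  0.05249058 0.06570382 0.05002075] yaw x 0.23827883847127024 from y 0.25378844418348023
[[ 9.43492389e-01  3.31394164e-01 -1.39500404e-04]
 [ 3.31394131e-01 -9.43491872e-01  1.00854268e-03]
 [ 2.02607661e-04 -9.97781960e-04 -9.99999482e-01]]
```

Call:
{"api": "jog_arm", "payload": {
  "moves": [
    [1,0.0449,-0.0152,0,0,0,0],
    [1,0.0449,-0.0152,0,0,0,0],
    [1,0.0449,-0.0152,0,0,0,0],
    [1,0.0449,-0.0152,0,0,0,0],
    [1,0.0449,-0.0152,0,0,0,0],
    [1,0.0449,-0.0152,0,0,0,0],
    [1,0.0449,-0.0152,0,0,0,0],
    [1,0.0449,-0.0152,0,0,0,0],
    [1,0.0449,-0.0152,0,0,0,0],
    [1,0.0449,-0.0152,0,0,0,0]
  ]
}}

```text
clock: 1.35
position: [0.5483, -0.2019, 0.2384]
eef_rot: [0.986, 0.168, -0.0, -0.0]
wrist_force: [-0.2, -0.2, 0.6]
opening: 0.0885
grip_force: 0.0
```

Call:
{"api": "jog_arm", "payload": {
  "moves": [
    [1,0,0,0,0,0,-0.155],
    [1,0,0,0,0,0,-0.155],
    [1,0,0,0,0,0,-0.155],
    [1,0,0,0,0,0,-0.155],
    [1,0,0,0,0,0,-0.155],
    [1,0,0,0,0,0,-0.155],
    [1,0,0,0,0,0,0],
    [1,0,0,0,0,0,0]
  ]
}}

```text
clock: 2.35
position: [0.5472, -0.2031, 0.2385]
eef_rot: [0.807, 0.591, -0.0, -0.0]
wrist_force: [1.0, -0.1, -0.1]
opening: 0.0879
grip_force: 0.0
```

```bash
cat >> h.py <<'E'
def castw(uv,z,s):
    p=viewer.camera_params("wrist"); H=p["hand_eye"]; T=R.from_quat(s["eef_rot"]).as_matrix()
    q=np.array(uv,float)-p["mtx"][:2,2]; n=np.linalg.norm(q,axis=1); th=n/p["mtx"][0,0]
    d=np.c_[q/n[:,None]*np.sin(th)[:,None],np.cos(th)]@(T@H[:3,:3]).T
    c=np.array(s["position"])+T@H[:3,3]
    return c+d*((z-c[2])/d[:,2])[:,None]
E
python3 - <<'E'
from h import *
s=r.sense();w=viewer.grab_frame("wrist")
cv2.imwrite("pics/w1.png",cv2.cvtColor(w,cv2.COLOR_RGB2BGR))
cv2.imwrite("pics/w1v.png",cv2.convertScaleAbs(cv2.resize(cv2.cvtColor(w,cv2.COLOR_RGB2BGR)[100:400,170:470],None,fx=2,fy=2,interpolation=2),alpha=1.8))
E
```

```text
(no output)
```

View pics/w1v.png

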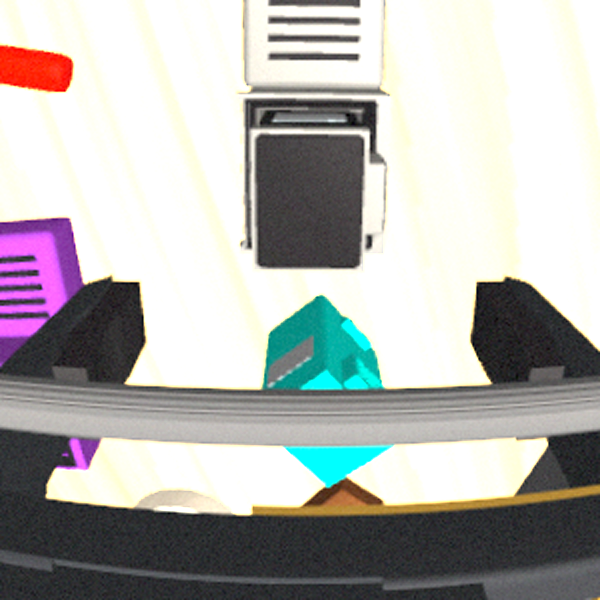

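The wrist view shows the pack top at (252,130)–(366,270) in the crop, the tab on the right (to x=384), and the pack aligned with the fingers.

Run:
```python
from h import *
s=r.sense()
C=(np.array([(253,130),(368,130),(363,270),(255,270),(384,165)])+.5)/2-.5+[170,100]
P=castw(C,.127,s)
T=R.from_quat(s["eef_rot"]).as_matrix()
print((P[:,:]-s["position"])@T); Q=P[:4].mean(0);print(Q,(Q-s["position"])@T)
e=P[[0,1]].sum(0)-P[[3,2]].sum(0);print("y-edge yaw",np.arctan2(-e[0],e[1]),np.arctan2(T[1,0],T[0,0])-np.pi/2)
```

```text
[[ 0.03035829 -0.02339226  0.11159684]
 [ 0.03035059  0.02517504  0.11158191]
 [-0.03303218  0.02455391  0.11157761]
 [-0.03300326 -0.02405405  0.11159256]
 [ 0.01522196  0.03238948  0.11157862]]
[ 0.54729628 -0.20452739  0.127     ] [-0.00133164  0.00057066  0.11158723]
y-edge yaw -0.3155551772134029 -0.305433353195657
```

Call:
{"api": "jog_arm", "payload": {
  "moves": [
    [1,-0.0013,0.0015,0.02,0,0,0],
    [1,0,0,0.02,0,0,0],
    [1,0,0,0.02,0,0,0],
    [1,0,0,0.02,0,0,0],
    [1,0,0,0.02,0,0,0],
    [1,0,0,0.02,0,0,0],
    [1,0,0,0.015,0,0,0],
    [1,0,0,0.01,0,0,0],
    [1,0,0,0.005,0,0,0],
    [1,0,0,0,0,0,0],
    [0.8,0,0,0,0,0,0],
    [0.76,0,0,0,0,0,0]
  ]
}}

```text
clock: 3.9
position: [0.5484, -0.2049, 0.0891]
eef_rot: [0.806, 0.592, 0.0, 0.0]
wrist_force: [-0.8, 0.2, 0.6]
opening: 0.0703
grip_force: 0.0
```

Call:
{"api": "jog_arm", "payload": {
  "moves": [
    [0.72,0,0,0,0,0,0],
    [0.7,0,0,0,0,0,0],
    [0.68,0,0,0,0,0,0],
    [0.66,0,0,0,0,0,0],
    [0.64,0,0,0,0,0,0],
    [0.62,0,0,0,0,0,0],
    [0.61,0,0,0,0,0,0],
    [0.6,0,0,0,0,0,0],
    [0.6,0,0,0,0,0,0]
  ]
}}

```text
clock: 5.03
position: [0.5478, -0.2047, 0.0885]
eef_rot: [0.806, 0.592, -0.0, -0.001]
wrist_force: [-2.7, 0.6, 4.1]
opening: 0.0534
grip_force: 11.8
```

Call:
{"api": "jog_arm", "payload": {
  "moves": [
    [0.59,0,0,0,0,0,0],
    [0.58,0,0,0,0,0,0],
    [0.58,0,0,0,0,0,0]
  ]
}}

```text
clock: 5.4
position: [0.5479, -0.2046, 0.0884]
eef_rot: [0.806, 0.592, -0.0, -0.001]
wrist_force: [-4.2, 0.8, 2.2]
opening: 0.0516
grip_force: 16.4
```

Call:
{"api": "jog_arm", "payload": {
  "moves": [
    [0.57,0,0,0,0,0,0],
    [0.57,0,0,0,0,0,0],
    [0.57,0,0,-0.001,0,0,0],
    [0.57,0,0,-0.001,0,0,0],
    [0.57,0,0,-0.001,0,0,0]
  ]
}}

```text
clock: 6.02
position: [0.5484, -0.2048, 0.0917]
eef_rot: [0.806, 0.592, 0.0, 0.0]
wrist_force: [0.1, 0.7, -3.6]
opening: 0.0506
grip_force: 30.0
```

Call:
{"api": "jog_arm", "payload": {
  "moves": [
    [0.577,0,0,-0.002,0,0,0],
    [0.577,0,0,-0.004,0,0,0],
    [0.577,0,0,-0.006,0,0,0],
    [0.577,0,0,-0.01,0,0,0],
    [0.577,0,0,-0.015,0,0,0],
    [0.577,0,0,-0.02,0,0,0],
    [0.577,0,0,-0.02,0,0,0],
    [0.577,0,0,-0.02,0,0,0],
    [0.577,0,0,-0.02,0,0,0],
    [0.577,0,0,-0.01,0,0,0],
    [0.577,0,0,-0.003,0,0,0],
    [0.577,0,0,0,0,0,0]
  ]
}}

```text
clock: 7.52
position: [0.5481, -0.2048, 0.2213]
eef_rot: [0.806, 0.592, -0.0, -0.0]
wrist_force: [0.1, 1.3, -4.4]
opening: 0.0514
grip_force: 21.2
```

Run:
```python
from h import *
w=cv2.cvtColor(viewer.grab_frame("wrist"),cv2.COLOR_RGB2BGR)
cv2.imwrite("pics/w2v.png",cv2.convertScaleAbs(cv2.resize(w[100:400,170:470],None,fx=2,fy=2,interpolation=2),alpha=1.8))
s=r.sense();print(s["position"],s["grip_force"],s["opening"],s["wrist_force"],s["joints"])
T=R.from_quat(s["eef_rot"]).as_matrix();print(T,(np.array([.4936,.248,s["position"][2]])-s["position"])@T)
```

```text
[ 0.5480591  -0.20470982  0.22110132] 21.17372230743058 0.05133436479397797 [-0.44782118 -0.53982711 -3.77635004] [-5.57579799e-01  4.59249255e-01  1.33403137e+00 -3.03398826e-05
  1.34945187e+00 -2.54530159e-01]
[[ 2.98426014e-01  9.54432265e-01 -9.82864306e-04]
 [ 9.54432736e-01 -2.98425566e-01  5.78014457e-04]
 [ 2.58363811e-04 -1.11057242e-03 -9.99999350e-01]] [ 4.15829061e-01 -1.87077705e-01  3.15198726e-04]
```

View pics/w2v.png

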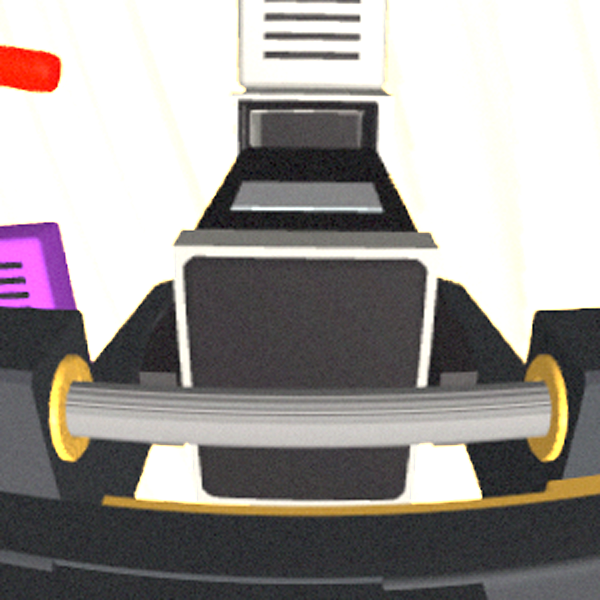

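The pack is out, aligned between the fingers. Next I carry it to a spot short of the lamp bay for a close look.

Call:
{"api": "jog_arm", "payload": {
  "moves": [
    [0.577,0.02,-0.0078,0,0,0,0],
    [0.577,0.0343,-0.0133,0,0,0,0],
    [0.577,0.0343,-0.0133,0,0,0,0],
    [0.577,0.0343,-0.0133,0,0,0,0],
    [0.577,0.0343,-0.0133,0,0,0,0],
    [0.577,0.0343,-0.0133,0,0,0,0],
    [0.577,0.0343,-0.0133,0,0,0,0],
    [0.577,0.0343,-0.0133,0,0,0,0],
    [0.577,0.0343,-0.0133,0,0,0,0],
    [0.577,0.02,-0.0078,0,0,0,0]
  ]
}}

```text
clock: 8.82
position: [0.5246, 0.1341, 0.2214]
eef_rot: [0.805, 0.593, -0.0, -0.0]
wrist_force: [0.3, -0.0, -3.8]
opening: 0.0511
grip_force: 21.2
```

Call:
{"api": "jog_arm", "payload": {
  "moves": [
    [0.577,0,0,0,0,0,-0.08],
    [0.577,0,0,0,0,0,-0.11],
    [0.577,0,0,0,0,0,-0.11],
    [0.577,0,0,0,0,0,-0.11],
    [0.577,0,0,0,0,0,-0.1],
    [0.577,0,0,0,0,0,-0.06],
    [0.577,0,0,0,0,0,0],
    [0.577,0,0,0,0,0,0],
    [0.577,0,0,0,0,0,0]
  ]
}}

```text
clock: 9.95
position: [0.5255, 0.1318, 0.2217]
eef_rot: [0.607, 0.795, -0.0, -0.0]
wrist_force: [0.5, -0.3, -3.8]
opening: 0.0511
grip_force: 21.2
```

Run:
```python
from h import *
s=r.sense();w=cv2.cvtColor(viewer.grab_frame("wrist"),cv2.COLOR_RGB2BGR)
cv2.imwrite("pics/w3.png",w)
cv2.imwrite("pics/w3v.png",cv2.convertScaleAbs(cv2.resize(w[80:280,220:440],None,fx=3,fy=3,interpolation=2),alpha=2.2))
print(s["position"],s["grip_force"],s["opening"],s["wrist_force"])
```

```text
[0.52549977 0.13184333 0.22167424] 21.17498933337629 0.05106362426141736 [ 0.52830171 -0.25388922 -3.78253485]
```

View pics/w3v.png

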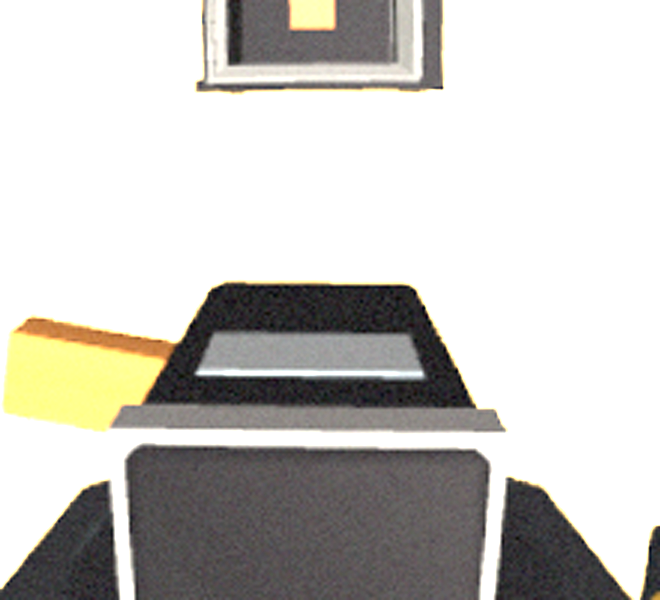

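The bay was cut off at the top of my crop (its near rim is at crop (205–440, 85)), so I re-crop the same picture.

Run:
```python
import cv2
w=cv2.imread("pics/w3.png")
cv2.imwrite("pics/w3c.png",cv2.convertScaleAbs(cv2.resize(w[10:125,270:390],None,fx=5,fy=5,interpolation=2),alpha=2.0))
```

```text
(no output)
```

View pics/w3c.png

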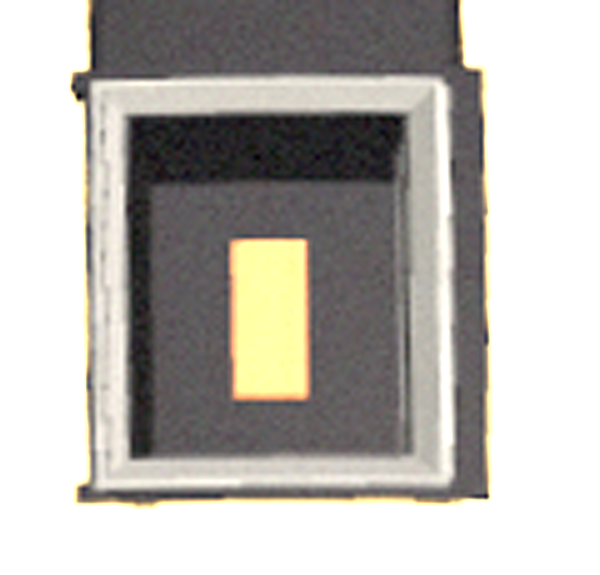

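The bay rim is clear: outer lead-in corners at (92,82), (447,80), (452,487), (92,487) and inner corners at (130,115), (408,115), (412,457), (132,458). The bay is empty and aligned with the tool.

Run:
```python
from h import *
s=r.sense();T=R.from_quat(s["eef_rot"]).as_matrix()
for q,z in(([(92,82),(447,80),(452,487),(92,487)],.075),([(130,115),(408,115),(412,457),(132,458)],.07)):
    P=castw((np.array(q)+.5)/5-.5+[270,10],z,s); L=(P-s["position"])@T
    print(P.mean(0),L.mean(0),np.linalg.norm(np.roll(P,-1,0)-P,axis=1))
    e=L[0]+L[1]-L[2]-L[3];f=L[1]+L[2]-L[0]-L[3];print("turn tool z",np.arctan2(e[1],e[0]),np.arctan2(-f[0],f[1]))
w=cv2.imread("pics/w3.png") 
# pack top in hand, from w2-like view: corners in w3v crop (118,432),(500,432)
print((castw((np.array([(113,432),(503,430)])+.5)/3-.5+[220,80],s["position"][2]+.039,s)-s["position"])@T)
```

```text
[0.49356519 0.2476578  0.075     ] [ 0.12021621 -0.00029507  0.14668204] [0.0667249  0.07995952 0.06743163 0.07958176]
turn tool z -0.005377882111010352 -0.0024258631894874738
[0.49354321 0.24754508 0.07      ] [ 0.1201132  -0.00034543  0.15168205] [0.05293926 0.0680571  0.05317984 0.06828666]
turn tool z -0.007882476464347714 -0.0011088435706807362
[[ 0.03226349 -0.02521771 -0.03899686]
 [ 0.03252365  0.02355252 -0.03900206]]
```

Call:
{"api": "jog_arm", "payload": {
  "moves": [
    [0.577,0.01,0.0006,0,0,0,-0.004],
    [0.577,0.025,0,0,0,0,0],
    [0.577,0.03,0,0,0,0,0],
    [0.577,0.03,0,0,0,0,0],
    [0.577,0.0178,0,0.005,0,0,0],
    [0.577,0.007,0,0.015,0,0,0],
    [0.577,0,0,0.02,0,0,0],
    [0.577,0,0,0.02,0,0,0],
    [0.577,0,0,0.009,0,0,0],
    [0.577,0,0,0,0,0,0],
    [0.577,0,0,0,0,0,0]
  ]
}}

```text
clock: 11.38
position: [0.4946, 0.2472, 0.1533]
eef_rot: [0.605, 0.796, 0.0, 0.0]
wrist_force: [-0.3, -0.3, -3.6]
opening: 0.0512
grip_force: 21.2
```

Run:
```python
from h import *
s=r.sense();T=R.from_quat(s["eef_rot"]).as_matrix()
print(s["position"],(np.array([.49355,.2476,s["position"][2]])-s["position"])@T,s["wrist_force"])
```

```text
[0.49458543 0.2472185  0.15334586] [ 6.44552415e-04 -8.95661940e-04 -1.10500380e-06] [-0.26510787 -0.27863183 -3.55908236]
```

Call:
{"api": "jog_arm", "payload": {
  "moves": [
    [0.577,0.0003,0,0.004,0,0,0],
    [0.577,0,0,0.004,0,0,0],
    [0.577,0,0,0.004,0,0,0],
    [0.577,0,0,0.004,0,0,0],
    [0.577,0,0,0.002,0,0,0]
  ]
}}

```text
clock: 12.0
position: [0.494, 0.2476, 0.1344]
eef_rot: [0.605, 0.796, -0.0, -0.0]
wrist_force: [-0.2, -0.2, -3.7]
opening: 0.0509
grip_force: 21.2
```

Inside the bay without contact; continuing down.

Call:
{"api": "jog_arm", "payload": {
  "moves": [
    [0.577,0,0,0.004,0,0,0],
    [0.577,0,0,0.004,0,0,0],
    [0.577,0,0,0.004,0,0,0],
    [0.577,0,0,0.004,0,0,0],
    [0.577,0,0,0.004,0,0,0],
    [0.577,0,0,0.004,0,0,0],
    [0.577,0,0,0.002,0,0,0],
    [0.577,0,0,0,0,0,0]
  ]
}}

```text
clock: 13.0
position: [0.4941, 0.2475, 0.1086]
eef_rot: [0.605, 0.796, -0.0, -0.0]
wrist_force: [-0.6, -0.0, -4.3]
opening: 0.0509
grip_force: 21.2
```

Call:
{"api": "jog_arm", "payload": {
  "moves": [
    [0.577,0,0,0.001,0,0,0],
    [0.577,0,0,0.001,0,0,0],
    [0.577,0,0,0,0,0,0]
  ]
}}

```text
clock: 13.38
position: [0.4941, 0.2475, 0.1067]
eef_rot: [0.605, 0.796, -0.0, -0.0]
wrist_force: [0.1, -0.0, -4.1]
opening: 0.0508
grip_force: 21.2
```

Call:
{"api": "jog_arm", "payload": {
  "moves": [
    [0.577,0,0,0.001,0,0,0],
    [0.577,0,0,0.001,0,0,0],
    [0.577,0,0,0,0,0,0]
  ]
}}

```text
clock: 13.75
position: [0.494, 0.2476, 0.1046]
eef_rot: [0.605, 0.796, -0.0, -0.0]
wrist_force: [0.4, 0.4, -4.0]
opening: 0.0511
grip_force: 21.2
```

Call:
{"api": "jog_arm", "payload": {
  "moves": [
    [0.577,0,0,0.001,0,0,0],
    [0.577,0,0,0.001,0,0,0],
    [0.577,0,0,0.001,0,0,0],
    [0.577,0,0,0,0,0,0]
  ]
}}

```text
clock: 14.25
position: [0.4941, 0.2475, 0.1016]
eef_rot: [0.605, 0.796, -0.0, -0.0]
wrist_force: [-0.3, -0.1, -3.3]
opening: 0.0508
grip_force: 21.2
```

Call:
{"api": "jog_arm", "payload": {
  "moves": [
    [0.577,0,0,0.001,0,0,0],
    [0.577,0,0,0.001,0,0,0],
    [0.577,0,0,0,0,0,0]
  ]
}}

```text
clock: 14.62
position: [0.4941, 0.2475, 0.0996]
eef_rot: [0.605, 0.796, -0.0, -0.0]
wrist_force: [-0.4, -1.4, -3.7]
opening: 0.0509
grip_force: 21.2
```

Call:
{"api": "jog_arm", "payload": {
  "moves": [
    [0.577,0,0,0.001,0,0,0],
    [0.577,0,0,0.001,0,0,0],
    [0.577,0,0,0,0,0,0]
  ]
}}

```text
clock: 15.0
position: [0.4941, 0.2476, 0.0976]
eef_rot: [0.605, 0.796, -0.0, -0.0]
wrist_force: [0.2, 0.0, -3.9]
opening: 0.0512
grip_force: 21.2
```

Call:
{"api": "jog_arm", "payload": {
  "moves": [
    [0.577,0,0,0.001,0,0,0],
    [0.577,0,0,0.001,0,0,0],
    [0.577,0,0,0,0,0,0]
  ]
}}

```text
clock: 15.38
position: [0.4941, 0.2476, 0.0956]
eef_rot: [0.605, 0.796, -0.0, -0.0]
wrist_force: [-0.6, 0.1, -3.4]
opening: 0.0511
grip_force: 21.2
```

Call:
{"api": "jog_arm", "payload": {
  "moves": [
    [0.577,0,0,0.001,0,0,0],
    [0.577,0,0,0.001,0,0,0],
    [0.577,0,0,0,0,0,0]
  ]
}}

```text
clock: 15.75
position: [0.494, 0.2476, 0.0936]
eef_rot: [0.605, 0.796, -0.0, -0.0]
wrist_force: [-0.3, 0.1, -4.2]
opening: 0.0513
grip_force: 21.2
```

Call:
{"api": "jog_arm", "payload": {
  "moves": [
    [0.577,0,0,0.001,0,0,0],
    [0.577,0,0,0.001,0,0,0],
    [0.577,0,0,0,0,0,0]
  ]
}}

```text
clock: 16.12
position: [0.4941, 0.2475, 0.0916]
eef_rot: [0.605, 0.796, -0.0, -0.0]
wrist_force: [0.3, 0.7, -3.0]
opening: 0.0511
grip_force: 21.2
```

Call:
{"api": "jog_arm", "payload": {
  "moves": [
    [0.577,0,0,0.001,0,0,0],
    [0.577,0,0,0.001,0,0,0],
    [0.577,0,0,0,0,0,0]
  ]
}}

```text
clock: 16.5
position: [0.4941, 0.2475, 0.0896]
eef_rot: [0.605, 0.796, -0.0, -0.0]
wrist_force: [-0.4, 0.2, -4.7]
opening: 0.0507
grip_force: 21.2
```

Call:
{"api": "jog_arm", "payload": {
  "moves": [
    [0.577,0,0,0.001,0,0,0],
    [0.577,0,0,0.001,0,0,0],
    [0.577,0,0,0,0,0,0]
  ]
}}

```text
clock: 16.88
position: [0.4941, 0.2476, 0.0877]
eef_rot: [0.605, 0.796, -0.0, -0.0]
wrist_force: [-0.0, 0.2, -4.5]
opening: 0.0511
grip_force: 21.2
```

Call:
{"api": "jog_arm", "payload": {
  "moves": [
    [0.577,0,0,0.001,0,0,0],
    [0.577,0,0,0,0,0,0]
  ]
}}

```text
clock: 17.12
position: [0.4942, 0.2476, 0.0871]
eef_rot: [0.605, 0.796, 0.0, 0.0]
wrist_force: [-0.9, -2.1, 1.2]
opening: 0.0509
grip_force: 21.6
```

Call:
{"api": "jog_arm", "payload": {
  "moves": [
    [0.577,0,0,0.001,0,0,0],
    [0.577,0,0,0,0,0,0]
  ]
}}

```text
clock: 17.38
position: [0.4942, 0.2476, 0.0859]
eef_rot: [0.605, 0.796, 0.0, 0.0]
wrist_force: [-1.2, -0.4, 2.1]
opening: 0.0514
grip_force: 21.6
```

Call:
{"api": "jog_arm", "payload": {
  "moves": [
    [0.577,0,0,0.001,0,0,0],
    [0.577,0,0,0,0,0,0]
  ]
}}

```text
clock: 17.62
position: [0.4942, 0.2476, 0.0848]
eef_rot: [0.605, 0.796, 0.0, 0.0]
wrist_force: [-1.1, -0.5, 3.1]
opening: 0.0511
grip_force: 21.6
```

Call:
{"api": "jog_arm", "payload": {
  "moves": [
    [0.577,0,0,0.001,0,0,0],
    [0.577,0,0,0.001,0,0,0],
    [0.577,0,0,0,0,0,0]
  ]
}}

```text
clock: 18.0
position: [0.4942, 0.2476, 0.0827]
eef_rot: [0.605, 0.796, 0.0, 0.0]
wrist_force: [0.0, 0.0, 3.9]
opening: 0.0511
grip_force: 21.7
```

Call:
{"api": "jog_arm", "payload": {
  "moves": [
    [0.577,0,0,0.0007,0,0,0],
    [0.577,0,0,0,0,0,0]
  ]
}}

```text
clock: 18.25
position: [0.4942, 0.2476, 0.082]
eef_rot: [0.605, 0.796, 0.0, 0.0]
wrist_force: [-1.6, -1.3, 4.0]
opening: 0.0506
grip_force: 21.7
```

Call:
{"api": "jog_arm", "payload": {
  "moves": [
    [0.577,0,0,0.0005,0,0,0],
    [0.577,0,0,0,0,0,0]
  ]
}}

```text
clock: 18.5
position: [0.4942, 0.2476, 0.0816]
eef_rot: [0.605, 0.796, 0.0, 0.0]
wrist_force: [-1.4, -0.0, 4.9]
opening: 0.0512
grip_force: 21.7
```

Call:
{"api": "jog_arm", "payload": {
  "moves": [
    [0.577,0,0,0.0005,0,0,0],
    [0.577,0,0,0,0,0,0]
  ]
}}

```text
clock: 18.75
position: [0.4943, 0.2476, 0.0816]
eef_rot: [0.605, 0.796, 0.0, 0.0]
wrist_force: [-2.5, -0.4, 9.2]
opening: 0.051
grip_force: 21.8
```

Call:
{"api": "jog_arm", "payload": {
  "moves": [
    [0.577,0,0,0.0005,0,0,0],
    [0.577,0,0,0,0,0,0]
  ]
}}

```text
clock: 19.0
position: [0.4943, 0.2476, 0.0815]
eef_rot: [0.605, 0.796, 0.0, 0.0]
wrist_force: [-2.9, -1.4, 13.1]
opening: 0.0512
grip_force: 21.9
```

Call:
{"api": "jog_arm", "payload": {
  "moves": [
    [0.59,0,0,0,0,0,0],
    [0.61,0,0,0,0,0,0],
    [0.63,0,0,0,0,0,0],
    [0.65,0,0,0,0,0,0],
    [0.67,0,0,0,0,0,0],
    [0.7,0,0,0,0,0,0],
    [0.8,0,0,0,0,0,0],
    [1,0,0,0,0,0,0],
    [1,0,0,0,0,0,0],
    [1,0,0,0,0,0,0]
  ]
}}

```text
clock: 20.25
position: [0.4938, 0.2475, 0.0803]
eef_rot: [0.605, 0.796, -0.0, -0.0]
wrist_force: [0.1, 0.4, -0.5]
opening: 0.0883
grip_force: 0.0
```

Call:
{"api": "jog_arm", "payload": {
  "moves": [
    [1,0,0,-0.01,0,0,0],
    [1,0,0,-0.02,0,0,0],
    [1,0,0,-0.02,0,0,0],
    [0.7,0,0,-0.02,0,0,0],
    [0.0,0,0,0,0,0,0],
    [0,0,0,0,0,0,0],
    [0,0,0,0,0,0,0],
    [0,0,0,0,0,0,0],
    [0,0,0,0,0,0,0],
    [0,0,0,0,0,0,0]
  ]
}}

```text
clock: 21.5
position: [0.4941, 0.2476, 0.1504]
eef_rot: [0.605, 0.796, -0.0, -0.0]
wrist_force: [-0.4, 0.4, -0.4]
opening: 0.02
grip_force: 0.0
```

Call:
{"api": "jog_arm", "payload": {
  "moves": [
    [0,0,-0.001,0.01,0,0,0],
    [0,0,0,0.009,0,0,0],
    [0,0,0,0.003,0,0,0],
    [0,0,0,0.001,0,0,0],
    [0,0,0,0,0,0,0]
  ]
}}

```text
clock: 22.12
position: [0.4932, 0.2473, 0.1276]
eef_rot: [0.605, 0.796, 0.0, 0.0]
wrist_force: [0.5, 0.5, 0.4]
opening: 0.0008
grip_force: 0.0
```

Call:
{"api": "jog_arm", "payload": {
  "moves": [
    [0,0,0,0.001,0,0,0],
    [0,0,0,0.001,0,0,0],
    [0,0,0,0,0,0,0]
  ]
}}

```text
clock: 22.5
position: [0.4931, 0.2473, 0.1255]
eef_rot: [0.605, 0.796, -0.0, -0.0]
wrist_force: [0.4, 0.3, -0.5]
opening: 0.0001
grip_force: 0.0
```

Call:
{"api": "jog_arm", "payload": {
  "moves": [
    [0,0,0,0.001,0,0,0],
    [0,0,0,0.001,0,0,0],
    [0,0,0,0,0,0,0]
  ]
}}

```text
clock: 22.88
position: [0.4931, 0.2473, 0.1234]
eef_rot: [0.605, 0.796, -0.0, -0.0]
wrist_force: [-0.5, 0.5, -0.3]
opening: 0.0007
grip_force: 0.0
```

Below the unlatched height (about 0.126) and still free, so it has probably latched. I feel for the top.

Call:
{"api": "jog_arm", "payload": {
  "moves": [
    [0,0,0,0.001,0,0,0],
    [0,0,0,0.001,0,0,0],
    [0,0,0,0,0,0,0]
  ]
}}

```text
clock: 23.25
position: [0.4932, 0.2473, 0.1217]
eef_rot: [0.605, 0.796, 0.0, 0.0]
wrist_force: [-1.5, -0.2, 4.2]
opening: 0.0002
grip_force: 1.9
```

Call:
{"api": "jog_arm", "payload": {
  "moves": [
    [0,0,0,0.001,0,0,0],
    [0,0,0,0,0,0,0]
  ]
}}

```text
clock: 23.5
position: [0.4933, 0.2473, 0.1209]
eef_rot: [0.605, 0.796, 0.0, 0.0]
wrist_force: [-1.0, -0.5, 6.5]
opening: 0.0003
grip_force: 3.4
```

Call:
{"api": "jog_arm", "payload": {
  "moves": [
    [0,0,0,0.001,0,0,0],
    [0,0,0,0,0,0,0]
  ]
}}

```text
clock: 23.75
position: [0.4935, 0.2474, 0.1209]
eef_rot: [0.605, 0.796, 0.001, 0.0]
wrist_force: [-3.5, -1.2, 13.9]
opening: 0.0006
grip_force: 7.0
```

Call:
{"api": "jog_arm", "payload": {
  "moves": [
    [0,0,0,0.0007,0,0,0],
    [0,0,0,0,0,0,0]
  ]
}}

```text
clock: 24.0
position: [0.4936, 0.2474, 0.1208]
eef_rot: [0.605, 0.796, 0.001, 0.001]
wrist_force: [-6.0, -1.7, 20.0]
opening: 0.0003
grip_force: 9.5
```

Call:
{"api": "jog_arm", "payload": {
  "moves": [
    [0,0,0,-0.0017,0,0,0],
    [0,0,0,-0.0015,0,0,0],
    [0,0,0,-0.0008,0,0,0],
    [0,0,0,0,0,0,0]
  ]
}}

```text
clock: 24.5
position: [0.4931, 0.2472, 0.1226]
eef_rot: [0.605, 0.796, -0.0, -0.0]
wrist_force: [-0.5, 0.0, 2.4]
opening: 0.0009
grip_force: 1.1
```

Call:
{"api": "jog_arm", "payload": {
  "moves": [
    [0,0,0,-0.01,0,0,0],
    [0,0,0,-0.03,0,0,0],
    [0,0,0,-0.03,0,0,0],
    [0,0,0,-0.02,0,0,0],
    [0,-0.05,0,0,0,0,0],
    [0,-0.05,0,0,0,0,0],
    [0,0,0,0,0,0,0],
    [0,0,0,0,0,0,0]
  ]
}}

```text
clock: 25.5
position: [0.5198, 0.1513, 0.2131]
eef_rot: [0.605, 0.796, 0.0, -0.0]
wrist_force: [-0.4, 0.1, -0.3]
opening: 0.0005
grip_force: 0.0
```

Run:
```python
from h import *
s=r.sense();w=cv2.cvtColor(viewer.grab_frame("wrist"),cv2.COLOR_RGB2BGR)
cv2.imwrite("pics/w4.png",w)
cv2.imwrite("pics/w4v.png",cv2.convertScaleAbs(cv2.resize(w[0:140,240:420],None,fx=4,fy=4,interpolation=2),alpha=2))
print(s["position"])
```

```text
[0.51981012 0.15128892 0.21307191]
```

View pics/w4v.png

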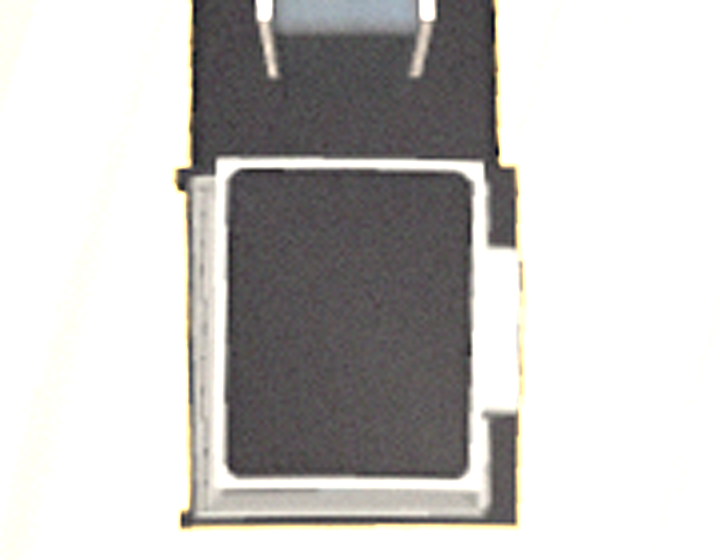

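The pack sits level in the bay, its top at (216,160)–(486,488), with the tab on the right out to x≈518. I measure how far the tab stands out on the same picture.

Run:
```python
from h import *
w=cv2.imread("pics/w4.png").astype(int); w1=cv2.imread("pics/w1.png").astype(int)
print("now",[(c,tuple(w[82,c])) for c in list(range(290,302))+list(range(356,374))])
print("w1",[(c,tuple(w1[190,c])) for c in list(range(292,302))+list(range(348,366))])
s=r.sense();T=R.from_quat(s["eef_rot"]).as_matrix()
for z in(.1215,.1265):
  q=(np.array([(216,160),(486,160),(486,488),(216,488)])+.5)/4-.5+[240,0]
  P=castw(q,z,s);L=(P-s["position"])@T;print(z,P.mean(0),np.linalg.norm(np.roll(P,-1,0)-P,axis=1))
  print(((castw([((518.5)/4-.5+240,82)],z-.007,s)-s["position"])@T)[0,1]-L[:,1].mean())
```

```text
now [(290, (np.int64(89), np.int64(91), np.int64(94))), (291, (np.int64(85), np.int64(88), np.int64(90))), (292, (np.int64(106), np.int64(112), np.int64(114))), (293, (np.int64(112), np.int64(116), np.int64(119))), (294, (np.int64(133), np.int64(140), np.int64(142))), (295, (np.int64(134), np.int64(142), np.int64(144))), (296, (np.int64(80), np.int64(83), np.int64(84))), (297, (np.int64(32), np.int64(31), np.int64(30))), (298, (np.int64(33), np.int64(34), np.int64(35))), (299, (np.int64(40), np.int64(40), np.int64(39))), (300, (np.int64(43), np.int64(40), np.int64(42))), (301, (np.int64(38), np.int64(38), np.int64(40))), (356, (np.int64(38), np.int64(38), np.int64(37))), (357, (np.int64(49), np.int64(51), np.int64(53))), (358, (np.int64(116), np.int64(121), np.int64(125))), (359, (np.int64(137), np.int64(142), np.int64(145))), (360, (np.int64(139), np.int64(144), np.int64(149))), (361, (np.int64(138), np.int64(145), np.int64(147))), (362, (np.int64(140), np.int64(147), np.int64(150))), (363, (np.int64(137), np.int64(144), np.int64(148))), (364, (np.int64(138), np.int64(146), np.int64
[... 1489 characters left out ...]
(357, (np.int64(138), np.int64(145), np.int64(149))), (358, (np.int64(138), np.int64(146), np.int64(149))), (359, (np.int64(142), np.int64(151), np.int64(154))), (360, (np.int64(143), np.int64(150), np.int64(153))), (361, (np.int64(132), np.int64(139), np.int64(143))), (362, (np.int64(98), np.int64(101), np.int64(103))), (363, (np.int64(119), np.int64(138), np.int64(149))), (364, (np.int64(142), np.int64(194), np.int64(221))), (365, (np.int64(140), np.int64(221), np.int64(246)))]
0.1215 [0.49536361 0.24836027 0.1215    ] [0.05129802 0.06461971 0.05153801 0.06451163]
0.03269196894750108
0.1265 [0.49546714 0.2477738  0.1265    ] [0.05022148 0.0632636  0.05045643 0.06315779]
0.03202710150399618
```

The tab is out to within about 0.5 mm of its released position. One last light touch confirms the pack stayed down.

Call:
{"api": "jog_arm", "payload": {
  "moves": [
    [0,0.05,0,0,0,0,0],
    [0,0.05,0,0,0,0,0],
    [0,0,0,0.04,0,0,0],
    [0,0,0,0.03,0,0,0],
    [0,0,0,0.012,0,0,0],
    [0,0,0,0.004,0,0,0],
    [0,0,0,0.002,0,0,0],
    [0,0,0,0.001,0,0,0],
    [0,0,0,0,0,0,0]
  ]
}}

```text
clock: 26.68
position: [0.4934, 0.2473, 0.1243]
eef_rot: [0.605, 0.796, 0.0, 0.0]
wrist_force: [-0.8, 0.2, -0.1]
opening: 0.0002
grip_force: 0.0
```

Call:
{"api": "jog_arm", "payload": {
  "moves": [
    [0,0,0,-0.01,0,0,0],
    [0,0,0,-0.03,0,0,0],
    [0,0,0,-0.04,0,0,0],
    [0,0,0,-0.02,0,0,0],
    [0,0,0,0,0,0,0],
    [0,0,0,0,0,0,0]
  ]
}}

```text
clock: 27.42
position: [0.4928, 0.2472, 0.2231]
eef_rot: [0.605, 0.796, -0.001, -0.0]
wrist_force: [-0.7, -0.3, 0.1]
opening: 0.0003
grip_force: 0.0
```

No contact at 0.1243, well below the unlatched height, so the pack is latched.

```bash
python3 -c "
from plant import r
print(r.sign_off())"
```

```text
the job is handed in; nothing more can be done
None
```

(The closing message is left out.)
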